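# Stand the fallen holder post up again

## Task

Two board-holder posts have fallen over on the bench. Stand the one with the orange ball upright where it lies: take it by its ball and tip it up over the edge of its square foot without lifting the foot clear of the table, then let go so that it stands on its foot. Leave the post with the blue ball lying as it is.

Things in the scene. Friction and masses are not known exactly. Their poses are not given: they have to be found in the camera images.
- post_orange: Loose post, 0.35 kg, orange ball on its end: square dark foot plate 56 x 56 x 12 mm, rod 14 mm thick, 146 mm long. Origin: centre of the foot's underside; z runs along the rod from foot to ball. It starts lying on one edge of the foot and the ball, rod falling 6 degrees to the ball, origin 29 mm up. Centre of mass 32 mm from the underside; lightly pinched by the ball it turns between the fingers.
- ball_orange (a point): Centre of the orange ball (diameter 32 mm), 130 mm along z from the origin of post_orange; 16 mm above the table while the post lies, 130 mm when it stands.
- post_blue: A second post, of the same shape and size, with a blue ball; also lying on the bench. Same origin and axes. To be left alone.
- ball_blue (a point): Centre of the blue ball, 130 mm along z from the origin of post_blue. Both posts lie on the left half of the bench, balls pointing away from the robot. Beware when swinging the arm over: two monitors stand edge-on to the robot, their near edges at x = 0.51, y = -0.23 and x = 0.54, y = 0.08, from 0.1 to 0.47 m high; draw the arm in before passing them.

How it is judged:
At the end, for the whole second after the job is handed in: The post with the orange ball stands on its foot on the table, upright within 10 degrees, at rest and released, the centre of its foot's underside within 120 mm of where it was at the start (plain tipping over the foot's edge moves it about 40 mm) (angle between post_orange's own z axis and vertical below 0.17 rad and height (world z) of post_orange below 0.01 m and height (world z) of ball_orange above 0.12 m and distance of post_orange from where it was at the start of the episode below 0.12 m and linear speed of post_orange below 0.02 m/s and angular speed of post_orange below 0.2 rad/s); the robot touches nothing.
It fails at once if the foot of the orange post is lifted clear of the table (centre of its underside more than 75 mm up) (height (world z) of post_orange above 0.075 m).
It fails at once if the blue post is moved by more than 30 mm (distance of any of post_blue, ball_blue from where it was at the start of the episode above 0.03 m).
It also fails if it takes over 37 s, if anything falls off the work surface, if the arm or the gripper's body presses on something with over 40 N, if the wrist force passes 120 N, or if a joint passes its speed limit or range.

## Robot

A 7-joint arm with a two-finger parallel gripper is mounted at the origin on a cart in front of the work surface, level with it; the furniture and walls round the work are solid. World frame = base frame: x ahead of the robot, y to its left, z up, the work surface at z = 0. Lengths are in m, angles in rad, forces in N, time in s.
With the tool pointing down it reaches from about 0.35 to 0.9 m from the base axis. Payload 8.1 kg.
Tool frame: the origin (TCP) lies at the very end of the fingers, on their centre line; the grasp point (between the pads) lies 19 mm behind it; z points along the fingers, y is the line along which they close (so a half turn about z gives the same grasp; the last joint's range is limited). The gripper opens to 92 mm and grips with 3 to 60 N. Pads are 19 mm wide; open, the fingers measure 130 mm over their backs; the gripper's body (75 mm by 190 mm) begins 47 mm behind the grasp point.
Start: joints at [-1.45, 0.434, 0.025, 1.573, -0.012, 1.134, -0.075], TCP at [0.139, 0.609, 0.193] pointing down, gripper open.
Joint ranges: [-2.62, 2.62], [-0.44, 2.09], [-1.27, 1.32], [0.08, 2.57], [-1.32, 4.46], [0.12, 2], [-2.74, 2.74]. Speed limits (rad/s): [2.22, 2.22, 3.01, 3.01, 3.14, 3.14, 3.14].

## Interface

Orientations are given as a unit quaternion [x, y, z, w].
In Python, from rig import state, capture, finish_job, recognise, silhouettes gives the robot as it stands. The module is installed in compiled form; this text tells all that it offers.
- The arm moves only by the tool play_rows, never from a script. Its argument "series" is a list of rows, each an object of numbers: "ax", "ay", "az": the turn, a rotation vector about the tool's x, y, z in degrees; "x", "y", "z": the shift along the tool's x, y, z in m; "gripper": the opening, from 0 (shut) to 1 (fully open). In form: [{"ax": .., "ay": .., "az": .., "x": .., "y": .., "z": .., "gripper": ..}, ...]. A call has 1 to 10 rows; each row shifts and turns the commanded pose from where the row before left it, along the tool's axes as they then stand; what a row does not reach is not made up. A row lasts 1/12 s, in which the tool goes at most 41.7 mm and 7.16 degrees, less where a joint would pass 70% of its speed; a pose out of reach is approached as far as the arm can. A call with a gripper value outside its range is refused whole. The fingers move at their own pace and stop on an object; "force" is the grip in N (left out, the last holds). Time passes only in rows, so rows that do not move let the fingers close. It gives the time, the measured TCP pose, the force, the opening and the grip force at its end, in the units of the state.
- state(): the state, without advancing time (a new reading comes with each control period).
- capture(name): name is "scene" or "top" or "wrist"; returns a dict with "frame" (420x560x3 uint8, red, green, blue), "fx", "fy", "cx", "cy" (pixels), "rvec" (rotation vector, rad) and "tvec" (3), from world to camera coordinates, as OpenCV has them. Camera axes: x right, y down, z forward; pixel columns grow to the right and rows downward; lengths in m; the calibration is good to about 2 mm. A picture is of the moment at which its call begins. There is no depth.
- finish_job(): hands the job in; it is judged then, once.
Trained networks look in the newest picture that a camera, given by its name, has taken for a name from the list of things; names that differ only in an ending like _2 or _b are one class to them, and where a whole thing is asked for, a point or a joint stands for the part that bears it (a point fixed in the world has none). Each returns a list of dicts, best first, with "p" (0 to 1); they miss things now and then, are a little off and sometimes report something else, mostly with a low value. They report only what shows in the picture. A call takes as long as a camera call.
- recognise(target, camera): "xyz" ([x, y, z] in m, in the coordinates of the camera as it stood for that picture, good to about 4 mm: the middle of the surface that is visible of it).
- silhouettes(target, camera): "mask" (420x560 bool, what is visible of it).
The state is a dict: "time": time; "q": joint angles; "dq": joint speeds; "tau": joint torques, N m; "eef_pos": TCP position; "orientation": TCP orientation; "force": force on the tool from outside, world axes, zero at the start; "torque": the same for the moment, N m; "finger_gap": finger opening in m; "grip_force": force on a finger pad.
Only numpy, scipy, OpenCV 4.12 (cv2) and the standard library are available. Lean on these libraries where they do the work, as an engineer would, in place of code of your own. Each camera call takes 0.05 s, during which the arm holds its last target. There are 200 camera calls.

## Working session

There is one attempt and no reset: what is moved stays moved. The work goes in short steps, Python scripts to look and compute and a tool call to move; the robot and the scene stay as the last step left them, time stands still between calls to the robot, and variables do not carry over. Pictures are saved under pics/ and viewed, at most 10 in all, crops included, and the job is handed in when it is done.

Besides the shell and the picture viewer there is one more tool, called after "Call:" as name([rows], argument=value, ...), one row to a line, values as JSON. play_rows: Moves the arm, as the interface text tells. Its arguments: {"type":"object","properties":{"series":{"type":"array"},"force":{"type":"number"}},"required":["series"]}

```bash
mkdir -p pics; cat > h.py <<'E'
import numpy as np, cv2
from scipy.spatial.transform import Rotation as R
from rig import *
def w(c,p):
    M=cv2.Rodrigues(np.array(c["rvec"],float))[0]; return M.T@(np.array(p)-np.array(c["tvec"]).ravel())
def ray(c,u,v,z):
    M=cv2.Rodrigues(np.array(c["rvec"],float))[0]; o=-M.T@np.array(c["tvec"]).ravel()
    d=M.T@np.array([(u-c["cx"])/c["fx"],(v-c["cy"])/c["fy"],1]); return o+d*(z-o[2])/d[2]
def save(c,n): cv2.imwrite("pics/"+n,c["frame"][...,::-1])
E
python3 - <<'E'
from h import *
np.set_printoptions(precision=3,suppress=True)
ims=[]
for n in("top","scene"):
    c=capture(n); ims.append(c["frame"])
    for t in("ball_orange","post_orange","ball_blue","post_blue"):
        for r in recognise(t,n)[:2]: print(n,t,round(r["p"],2),w(c,r["xyz"]))
    for t in("ball_orange","ball_blue"):
        for s in silhouettes(t,n)[:2]:
            v,u=np.nonzero(s["mask"]); print(n,t,"sil",round(s["p"],2),len(u),u.mean(),v.mean(),ray(c,u.mean(),v.mean(),.016))
im=cv2.resize(np.hstack(ims),(800,300)); cv2.imwrite("pics/a.png",im[...,::-1])
s=state(); print(s["time"],s["eef_pos"],R.from_quat(s["orientation"]).as_matrix())
E
```

```text
top ball_orange 0.95 [0.456 0.182 0.028]
top post_orange 0.85 [0.452 0.186 0.033]
top ball_blue 0.79 [0.486 0.374 0.026]
top post_blue 0.8 [0.486 0.384 0.028]
top ball_orange sil 0.68 723 333.210235131397 228.984785615491 [0.463 0.18  0.016]
top ball_blue sil 0.87 697 239.34433285509326 212.33859397417504 [0.5   0.381 0.016]
top ball_blue sil 0.22 812 333.19458128078816 228.19827586206895 [0.464 0.18  0.016]
scene ball_orange 0.61 [0.407 0.173 0.03 ]
scene post_orange 0.58 [0.407 0.174 0.03 ]
scene ball_blue 0.65 [0.45  0.373 0.028]
scene post_blue 0.88 [0.449 0.372 0.029]
scene ball_orange sil 0.74 1747 293.6937607326846 274.8826559816829 [0.449 0.191 0.016]
scene ball_blue sil 0.71 1233 234.85401459854015 216.65450121654501 [0.487 0.391 0.016]
0.7 [0.139 0.609 0.193] [[-0.975  0.222  0.   ]
 [ 0.222  0.975  0.   ]
 [-0.     0.    -1.   ]]
```

View pics/a.png

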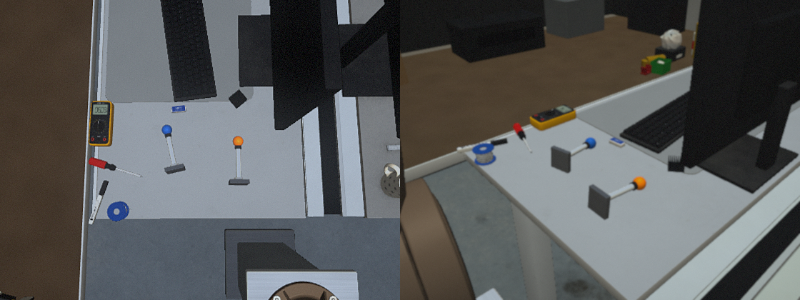

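The picture shows the orange post lying with its ball at about (238,142) in the left half and its foot at (239,181), along +x. The blue post lies to its left. The silhouettes cover whole posts, so I'll find the balls by colour.

```bash
cat >> h.py <<'E'
def ball(c,lo,hi):
    m=cv2.inRange(cv2.cvtColor(c["frame"],cv2.COLOR_RGB2HSV),lo,hi)
    n,l,st,ce=cv2.connectedComponentsWithStats(m); return [(st[i,4],ce[i]) for i in np.argsort(-st[1:,4])[:2]+1]
E
python3 - <<'E'
from h import *
np.set_printoptions(precision=3,suppress=True)
for n in("top","scene"):
    c=capture(n)
    for nm,lo,hi in(("o",(8,150,120),(20,255,255)),("b",(100,150,80),(120,255,255))):
        for a,p in ball(c,lo,hi): print(n,nm,a,p,ray(c,*p,.016))
    if n=="top":
        s=silhouettes("post_orange",n)[0]["mask"]; v,u=np.nonzero(s)
        print("bbox",u.min(),u.max(),v.min(),v.max())
        print("foot",*[ray(c,a,v.max(),.05) for a in(u.min(),u.max())])
s=state();print(s["time"])
E
```

```text
top o 150 [149.893 181.987] [0.568 0.578 0.016]
top o 144 [332.875 197.208] [0.531 0.179 0.016]
top b 536 [164.591 295.47 ] [0.324 0.538 0.016]
top b 135 [233.311 181.133] [0.568 0.395 0.016]
bbox 320 349 190 259
foot [0.399 0.211 0.05 ] [0.399 0.153 0.05 ]
scene o 198 [215.48  170.566] [0.572 0.57  0.016]
scene o 194 [335.969 255.175] [0.537 0.182 0.016]
scene b 248 [116.101 207.919] [0.338 0.57  0.016]
scene b 116 [267.207 198.853] [0.575 0.4   0.016]
0.85
```

Call:
play_rows([
  {"az":-6.4},
  {"az":-6.4},
  {"x":-0.02,"y":-0.034},
  {"x":-0.02,"y":-0.034},
  {"x":-0.02,"y":-0.034},
  {"x":-0.02,"y":-0.034},
  {"x":-0.02,"y":-0.034},
  {"x":-0.02,"y":-0.034},
  {"x":-0.02,"y":-0.034},
  {"x":-0.02,"y":-0.034},
])

```text
invalid input
```

Call:
play_rows([
  {"ax":0,"ay":0,"az":-6.4,"x":0,"y":0,"z":0,"gripper":1},
  {"ax":0,"ay":0,"az":-6.4,"x":0,"y":0,"z":0,"gripper":1},
  {"ax":0,"ay":0,"az":0,"x":-0.02,"y":-0.034,"z":0,"gripper":1},
  {"ax":0,"ay":0,"az":0,"x":-0.02,"y":-0.034,"z":0,"gripper":1},
  {"ax":0,"ay":0,"az":0,"x":-0.02,"y":-0.034,"z":0,"gripper":1},
  {"ax":0,"ay":0,"az":0,"x":-0.02,"y":-0.034,"z":0,"gripper":1},
  {"ax":0,"ay":0,"az":0,"x":-0.02,"y":-0.034,"z":0,"gripper":1},
  {"ax":0,"ay":0,"az":0,"x":-0.02,"y":-0.034,"z":0,"gripper":1},
])

```text
time: 1.52
eef_pos: [0.2593, 0.4037, 0.1936]
orientation: [0.0, 1.0, 0.0, 0.0]
force: [0.7, 0.6, 0.8]
finger_gap: 0.0915
grip_force: 0.0
```

Call:
play_rows([
  {"ax":0,"ay":0,"az":0,"x":-0.025,"y":-0.028,"z":0,"gripper":1},
  {"ax":0,"ay":0,"az":0,"x":-0.025,"y":-0.028,"z":0,"gripper":1},
  {"ax":0,"ay":0,"az":0,"x":-0.025,"y":-0.028,"z":0,"gripper":1},
  {"ax":0,"ay":0,"az":0,"x":-0.025,"y":-0.028,"z":0,"gripper":1},
  {"ax":0,"ay":0,"az":0,"x":-0.025,"y":-0.028,"z":0,"gripper":1},
  {"ax":0,"ay":0,"az":0,"x":-0.025,"y":-0.028,"z":0,"gripper":1},
  {"ax":0,"ay":0,"az":0,"x":-0.025,"y":-0.028,"z":0,"gripper":1},
  {"ax":0,"ay":0,"az":0,"x":-0.025,"y":-0.028,"z":0,"gripper":1},
])

```text
time: 2.18
eef_pos: [0.4596, 0.1797, 0.1938]
orientation: [0.0, 1.0, 0.0, 0.0]
force: [0.0, 0.7, -0.4]
finger_gap: 0.0917
grip_force: 0.0
```

Call:
play_rows([
  {"ax":0,"ay":-7,"az":0,"x":0,"y":0,"z":0,"gripper":1},
  {"ax":0,"ay":-7,"az":0,"x":0,"y":0,"z":0,"gripper":1},
  {"ax":0,"ay":-7,"az":0,"x":0,"y":0,"z":0,"gripper":1},
  {"ax":0,"ay":-7,"az":0,"x":0,"y":0,"z":0,"gripper":1},
  {"ax":0,"ay":-7,"az":0,"x":0,"y":0,"z":0,"gripper":1},
  {"ax":0,"ay":0,"az":0,"x":0,"y":0,"z":0,"gripper":1},
  {"ax":0,"ay":0,"az":0,"x":0,"y":0,"z":0,"gripper":1},
])

```text
time: 2.77
eef_pos: [0.459, 0.175, 0.1918]
orientation: [0.003, 0.971, -0.01, 0.238]
force: [-0.4, -0.6, 0.5]
finger_gap: 0.092
grip_force: 0.0
```

```bash
python3 - <<'E'
from h import *
np.set_printoptions(precision=3,suppress=True)
s=state(); M=R.from_quat(s["orientation"]).as_matrix(); print(s["time"],s["eef_pos"],M,s["q"])
for n in("wrist","scene"):
    c=capture(n); save(c,n+"1.png")
    for a,p in ball(c,(8,150,120),(20,255,255)): print(n,a,p,ray(c,*p,.016))
E
```

```text
2.7667 [0.459 0.175 0.192] [[-0.887  0.01   0.462]
 [ 0.001  1.    -0.021]
 [-0.462 -0.018 -0.887]] [-0.911 -0.009  0.156  2.293  0.627  0.604  0.333]
wrist 486 [287.226 166.103] [0.535 0.178 0.016]
wrist 1 [481. 313.] [0.84  0.503 0.016]
scene 243 [213.185 170.617] [0.568 0.574 0.016]
scene 195 [335.944 255.185] [0.537 0.182 0.016]
```

View pics/wrist1.png

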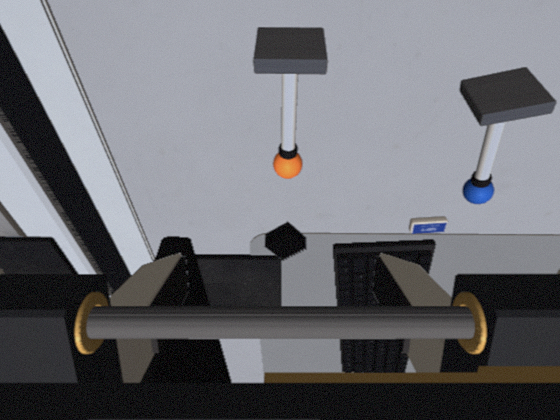

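Call:
play_rows([
  {"ax":-0.4,"ay":-2.5,"az":0,"x":0,"y":0,"z":0,"gripper":1},
  {"ax":-0.4,"ay":-2.5,"az":0,"x":0,"y":0,"z":0,"gripper":1},
  {"ax":-0.4,"ay":-2.5,"az":0,"x":0,"y":0,"z":0,"gripper":1},
  {"ax":0,"ay":0,"az":0,"x":0,"y":0,"z":0,"gripper":1},
])

```text
time: 3.2
eef_pos: [0.4596, 0.1739, 0.1914]
orientation: [0.001, 0.953, -0.001, 0.302]
force: [0.2, -0.6, -0.4]
finger_gap: 0.0917
grip_force: 0.0
```

```bash
cat > go.py <<'E'
from h import *
import sys
np.set_printoptions(precision=4,suppress=True)
s=state(); M=R.from_quat(s["orientation"]).as_matrix()
print(s["time"],np.array(s["eef_pos"]),np.array(s["force"]),s["finger_gap"],s["grip_force"]);print(M)
for a in sys.argv[1:]: print(a,M.T@(np.array(eval(a))-s["eef_pos"]))
E
python3 go.py "[.482,.179,.0905]" "[.539,.179,.0086]"
```

```text
3.2 [0.4596 0.1739 0.1914] [ 0.2439 -0.6349 -0.4451] 0.09171581708736441 0.0
[[-0.8181  0.0032  0.5751]
 [ 0.0021  1.     -0.0027]
 [-0.5751 -0.001  -0.8181]]
[.482,.179,.0905] [0.0397 0.0052 0.0954]
[.539,.179,.0086] [0.0402 0.0055 0.1952]
```

Turn is right (35°). Next comes the approach: first sideways, then along the tool axis.

Call:
play_rows([
  {"ax":0,"ay":0,"az":0,"x":0.01,"y":0.0015,"z":0.024,"gripper":1},
  {"ax":0,"ay":0,"az":0,"x":0.01,"y":0.0015,"z":0.024,"gripper":1},
  {"ax":0,"ay":0,"az":0,"x":0.01,"y":0.0015,"z":0.024,"gripper":1},
  {"ax":0,"ay":0,"az":0,"x":0.01,"y":0.001,"z":0.024,"gripper":1},
  {"ax":0,"ay":0,"az":0,"x":0,"y":0,"z":0.02,"gripper":1},
  {"ax":0,"ay":0,"az":0,"x":0,"y":0,"z":0.02,"gripper":1},
  {"ax":0,"ay":0,"az":0,"x":0,"y":0,"z":0.02,"gripper":1},
  {"ax":0,"ay":0,"az":0,"x":0,"y":0,"z":0,"gripper":1},
])

```text
time: 3.87
eef_pos: [0.5196, 0.1778, 0.0493]
orientation: [0.002, 0.953, -0.003, 0.303]
force: [0.1, 0.0, 0.5]
finger_gap: 0.0919
grip_force: 0.0
```

```bash
python3 go.py "[.539,.179,.0086]"; python3 - <<'E'
from h import *
c=capture("wrist"); save(c,"w2.png")
for a,p in ball(c,(8,150,120),(20,255,255)): print(a,p,ray(c,*p,.016))
E
```

```text
3.8667 [0.5196 0.1778 0.0493] [0.118  0.047  0.4626] 0.09193276787490283 0.0
[[-0.8162  0.0066  0.5777]
 [ 0.0024  1.     -0.008 ]
 [-0.5777 -0.0052 -0.8162]]
[.539,.179,.0086] [0.0077 0.0015 0.0444]
1039 [281.70452358 220.47353224] [0.54041328 0.17849705 0.016     ]
2 [478.  347.5] [0.82144962 0.43431731 0.016     ]
```

View pics/w2.png

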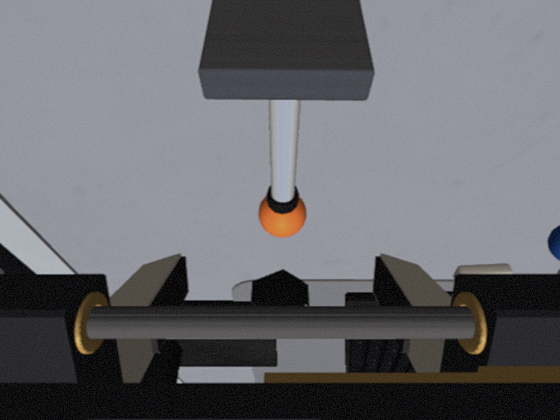

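Call:
play_rows([
  {"ax":0,"ay":0,"az":0,"x":0.002,"y":0.001,"z":0.015,"gripper":1},
  {"ax":0,"ay":0,"az":0,"x":0.002,"y":0,"z":0.015,"gripper":1},
  {"ax":0,"ay":0,"az":0,"x":0.002,"y":0,"z":0.014,"gripper":1},
  {"ax":0,"ay":0,"az":0,"x":0,"y":0,"z":0,"gripper":1},
  {"ax":0,"ay":0,"az":0,"x":0,"y":0,"z":0,"gripper":1},
])

```text
time: 4.33
eef_pos: [0.5373, 0.1793, 0.0124]
orientation: [0.002, 0.953, -0.002, 0.303]
force: [0.8, 0.4, 0.3]
finger_gap: 0.0917
grip_force: 0.0
```

```bash
python3 go.py "[.541,.179,.0086]"; python3 - <<'E'
from h import *
c=capture("wrist"); save(c,"w3.png")
c=capture("scene"); cv2.imwrite("pics/s3.png",cv2.resize(c["frame"][150:330,220:460,::-1],(720,540)))
E
```

```text
4.3333 [0.5373 0.1793 0.0124] [0.8454 0.4338 0.2787] 0.09171578291273465 0.0
[[-0.8161  0.005   0.5779]
 [ 0.0024  1.     -0.0052]
 [-0.5779 -0.0029 -0.8161]]
[.541,.179,.0086] [-0.0008 -0.0002  0.0052]
```

View pics/w3.png

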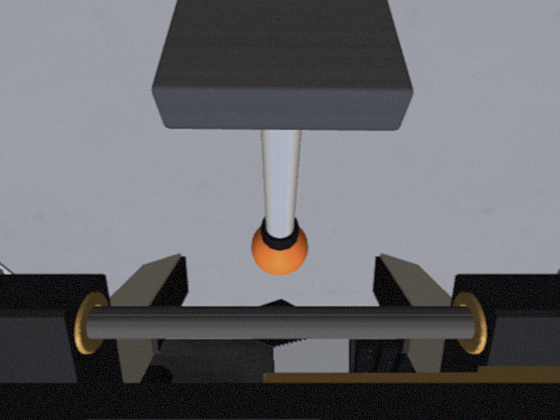

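View pics/s3.png

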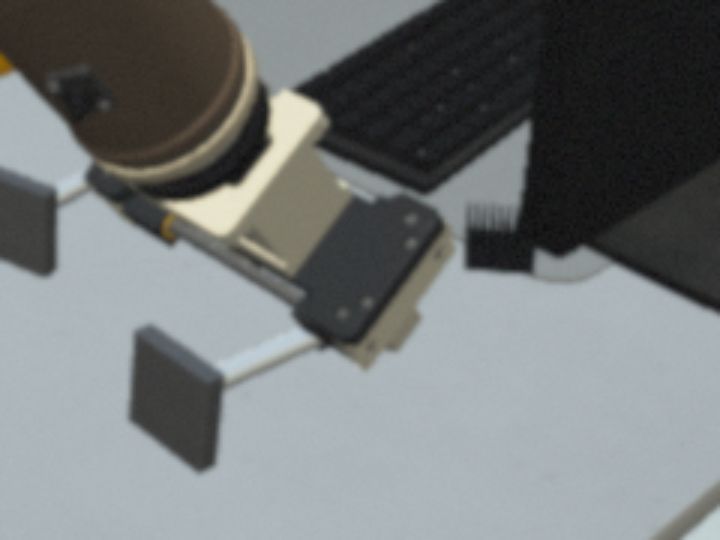

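The wrist picture shows the ball centred at (279,248), level with the finger tips at row 258. The scene picture shows the gripper clear of the foot and the monitor. I'll check how deep the ball sits between the fingers.

```bash
python3 - <<'E'
from h import *
c=capture("wrist"); s=state(); M=R.from_quat(s["orientation"]).as_matrix()
pr=lambda p:cv2.projectPoints(np.array([p],float),np.array(c["rvec"],float),np.array(c["tvec"],float),np.array([[c["fx"],0,c["cx"]],[0,c["fy"],c["cy"]],[0,0,1]]),None)[0].ravel()
b=ray(c,279.5,246,.016); t=np.array(s["eef_pos"])
print(b, "ball in tool",M.T@(b-t), "tcp px",pr(t),"grasp px",pr(t-M[:,2]*.019), "ball hyp", pr([.536,.1785,.016]))
E
```

```text
[0.53236202 0.17950079 0.016     ] ball in tool [ 0.001989   -0.000682   -0.00507291] tcp px [280.69741684 245.79571048] grasp px [280.71344412 259.64761949] ball hyp [277.78903922 249.37275014]
```

Call:
play_rows([
  {"ax":0,"ay":0,"az":0,"x":0.0005,"y":0,"z":0.005,"gripper":1},
  {"ax":0,"ay":0,"az":0,"x":0,"y":0,"z":0,"gripper":1},
  {"ax":0,"ay":0,"az":0,"x":0,"y":0,"z":0,"gripper":0.25},
  {"ax":0,"ay":0,"az":0,"x":0,"y":0,"z":0,"gripper":0.25},
  {"ax":0,"ay":0,"az":0,"x":0,"y":0,"z":0,"gripper":0.25},
  {"ax":0,"ay":0,"az":0,"x":0,"y":0,"z":0,"gripper":0.25},
  {"ax":0,"ay":0,"az":0,"x":0,"y":0,"z":0,"gripper":0.25},
  {"ax":0,"ay":0,"az":0,"x":0,"y":0,"z":0,"gripper":0.25},
], force=8)

```text
time: 5.15
eef_pos: [0.5392, 0.1801, 0.0074]
orientation: [0.002, 0.953, -0.001, 0.303]
force: [-0.5, 0.4, -0.9]
finger_gap: 0.0566
grip_force: 0.0
```

```bash
python3 go.py
```

```text
5.15 [0.5392 0.1801 0.0074] [-0.5331  0.3891 -0.8913] 0.05663522794844396 0.0
[[-0.8164  0.0035  0.5775]
 [ 0.0023  1.     -0.0028]
 [-0.5775 -0.0009 -0.8164]]
```

Call:
play_rows([
  {"ax":0,"ay":0,"az":0,"x":0,"y":0,"z":0,"gripper":0.2},
  {"ax":0,"ay":0,"az":0,"x":0,"y":0,"z":0,"gripper":0.2},
  {"ax":0,"ay":0,"az":0,"x":0,"y":0,"z":0,"gripper":0.2},
  {"ax":0,"ay":0,"az":0,"x":0,"y":0,"z":0,"gripper":0.2},
  {"ax":0,"ay":0,"az":0,"x":0,"y":0,"z":0,"gripper":0.2},
  {"ax":0,"ay":0,"az":0,"x":0,"y":0,"z":0,"gripper":0.2},
  {"ax":0,"ay":0,"az":0,"x":0,"y":0,"z":0,"gripper":0.2},
], force=8)

```text
time: 5.73
eef_pos: [0.5392, 0.1802, 0.0074]
orientation: [0.002, 0.953, -0.001, 0.303]
force: [0.5, 0.2, 0.1]
finger_gap: 0.0187
grip_force: 0.0
```

```bash
python3 go.py; python3 - <<'E'
import numpy as np
from h import *
s=state(); M=R.from_quat(s["orientation"]).as_matrix(); np.set_printoptions(precision=4,suppress=True)
p0=np.array([.13,.028]); 
for th in range(-6,96,10):
    t=np.radians(th); p=np.array([.13*np.cos(t)-.028*np.sin(t),.13*np.sin(t)+.028*np.cos(t)])
    if th>-6: d=p-q; print(th,p,d,"tool",(M.T@[d[0],0,d[1]])[[0,2]])
    q=p
E
```

```text
5.7333 [0.5392 0.1802 0.0074] [0.463  0.2151 0.0747] 0.018710509544551158 0.0
[[-0.8164  0.0035  0.5775]
 [ 0.0023  1.     -0.0028]
 [-0.5775 -0.0009 -0.8164]]
4 [0.1277 0.037 ] [-0.0045  0.0227] tool [-0.0095 -0.0212]
14 [0.1194 0.0586] [-0.0084  0.0216] tool [-0.0057 -0.0225]
24 [0.1074 0.0785] [-0.012   0.0198] tool [-0.0017 -0.0231]
34 [0.0921 0.0959] [-0.0153  0.0175] tool [ 0.0024 -0.0231]
44 [0.0741 0.1104] [-0.0181  0.0145] tool [ 0.0063 -0.0223]
54 [0.0538 0.1216] [-0.0203  0.0112] tool [ 0.0101 -0.0209]
64 [0.0318 0.1291] [-0.0219  0.0075] tool [ 0.0136 -0.0188]
74 [0.0089 0.1327] [-0.0229  0.0036] tool [ 0.0166 -0.0161]
84 [-0.0143  0.1322] [-0.0232 -0.0005] tool [ 0.0192 -0.013 ]
94 [-0.037   0.1277] [-0.0227 -0.0045] tool [ 0.0212 -0.0095]
```

```bash
python3 - <<'E'
from h import *
a=capture("wrist")["frame"]; c=capture("top"); print(ball(c,(8,150,120),(20,255,255)),[ray(c,*p,.016) for _,p in ball(c,(8,150,120),(20,255,255))])
s=capture("scene")["frame"][150:330,220:460]
cv2.imwrite("pics/x4.png",np.hstack([cv2.resize(a,(400,300)),cv2.resize(s,(400,300))])[...,::-1])
E
```

```text
[(np.int32(174), array([150.73563218, 181.17816092])), (np.int32(113), array([333.17699115, 196.49557522]))] [array([0.56985791, 0.57651717, 0.016     ]), array([0.53296472, 0.17812907, 0.016     ])]
```

View pics/x4.png

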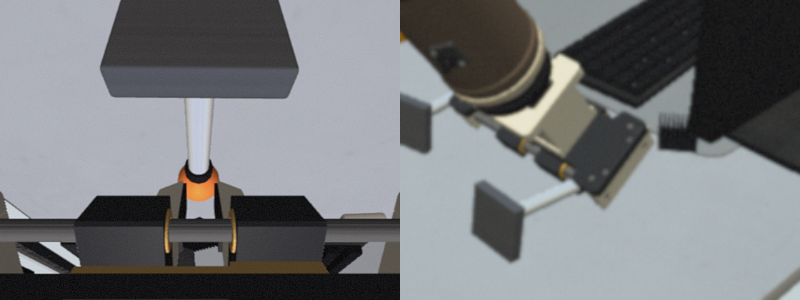

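```bash
python3 - <<'E'
from h import *
c=capture("wrist"); s=state(); M=R.from_quat(s["orientation"]).as_matrix(); t=np.array(s["eef_pos"])
C=cv2.Rodrigues(np.array(c["rvec"],float))[0]; tv=np.array(c["tvec"]).ravel()
np.set_printoptions(precision=4,suppress=True)
print("fx",c["fx"],"cam in tool",M.T@(-C.T@tv-t)); print("cam axes in tool",M.T@C.T)
f=lambda p:(lambda k:(c["fx"]*k[0]/k[2]+c["cx"],c["fy"]*k[1]/k[2]+c["cy"],k[2]))(C@p+tv)
for x in(-.0095,.0095):
  for z in(0,-.019,-.04): print(x,z,f(t+M@[x,.0092,z]))
print("ball",f(np.array([.533,.179,.016])), f(np.array([.528,.179,.016])))
im=c["frame"][200:350,180:380,::-1]; cv2.imwrite("pics/x5.png",cv2.resize(im,(800,600),interpolation=cv2.INTER_CUBIC))
E
```

```text
fx 355.0289987718657 cam in tool [ 0.0797 -0.0001 -0.1913]
cam axes in tool [[ 0.0007 -0.9549 -0.2971]
 [ 1.      0.0008 -0.0003]
 [ 0.0005 -0.2971  0.9549]]
-0.0095 0 (np.float64(295.95408340494885), np.float64(260.64498562635856), np.float64(0.2092005267462333))
-0.0095 -0.019 (np.float64(297.43700101918836), np.float64(275.7050250047921), np.float64(0.19105823526872784))
-0.0095 -0.04 (np.float64(299.4420895898377), np.float64(296.06806644503496), np.float64(0.1710062288988532))
0.0095 0 (np.float64(296.41432881819253), np.float64(230.33745047603247), np.float64(0.20355630574983125))
0.0095 -0.019 (np.float64(297.98742203883427), np.float64(242.89041967414602), np.float64(0.18541401427232573))
0.0095 -0.04 (np.float64(300.1276940720316), np.float64(259.9693623304181), np.float64(0.16536200790245115))
ball (np.float64(278.11983098823157), np.float64(252.96657076653588), np.float64(0.19625035433374)) (np.float64(278.04862002108257), np.float64(248.18928707714005), np.float64(0.19228057039269764))
```

View pics/x5.png

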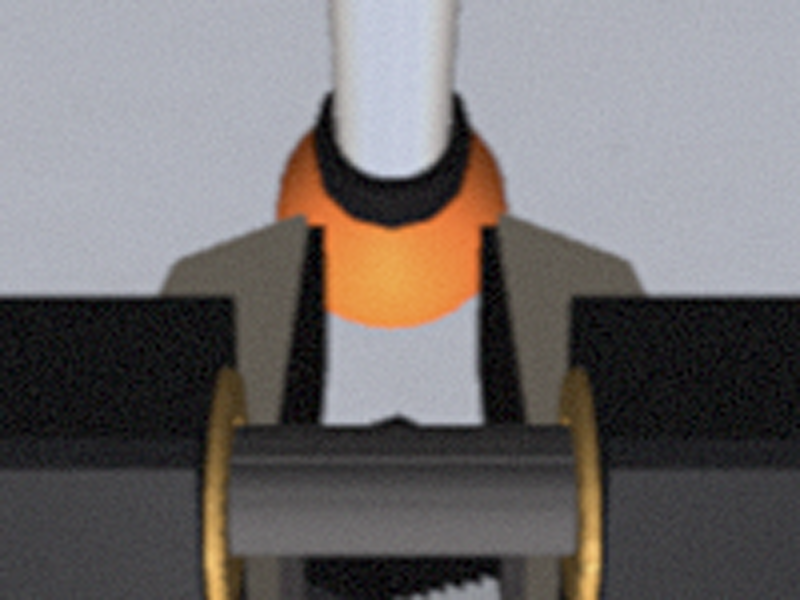

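The crop shows the fingers ending at crop (305,215), above the ball, so they closed over its top. Their image size puts the real tips about 35 mm short of the stated TCP. I'll open, go further along the tool axis while watching the force, and close again.

Call:
play_rows([
  {"ax":0,"ay":0,"az":0,"x":0,"y":0,"z":0,"gripper":0.6},
  {"ax":0,"ay":0,"az":0,"x":0,"y":0,"z":0,"gripper":0.6},
  {"ax":0,"ay":0,"az":0,"x":0,"y":0,"z":0,"gripper":0.6},
  {"ax":0,"ay":0,"az":0,"x":0,"y":0,"z":0,"gripper":0.6},
  {"ax":0,"ay":0,"az":0,"x":0,"y":0,"z":0,"gripper":0.6},
  {"ax":0,"ay":0,"az":0,"x":0,"y":0,"z":0,"gripper":0.6},
  {"ax":0,"ay":0,"az":0,"x":0,"y":-0.001,"z":0.006,"gripper":0.6},
  {"ax":0,"ay":0,"az":0,"x":0,"y":0,"z":0.006,"gripper":0.6},
  {"ax":0,"ay":0,"az":0,"x":0,"y":0,"z":0.006,"gripper":0.6},
  {"ax":0,"ay":0,"az":0,"x":0,"y":0,"z":0,"gripper":0.6},
])

```text
time: 6.77
eef_pos: [0.5502, 0.1788, -0.0084]
orientation: [0.002, 0.953, -0.001, 0.303]
force: [-0.5, -0.0, -0.0]
finger_gap: 0.0549
grip_force: 0.0
```

```bash
python3 go.py; python3 - <<'E'
from h import *
c=capture("wrist"); im=c["frame"][190:370,160:400,::-1]; cv2.imwrite("pics/x6.png",cv2.resize(im,(800,600),interpolation=cv2.INTER_CUBIC))
E
```

```text
6.7667 [ 0.5502  0.1788 -0.0084] [-0.4701 -0.0098 -0.0207] 0.05488291318079679 0.0
[[-0.8167  0.0042  0.5771]
 [ 0.0027  1.     -0.0035]
 [-0.5771 -0.0013 -0.8167]]
```

View pics/x6.png

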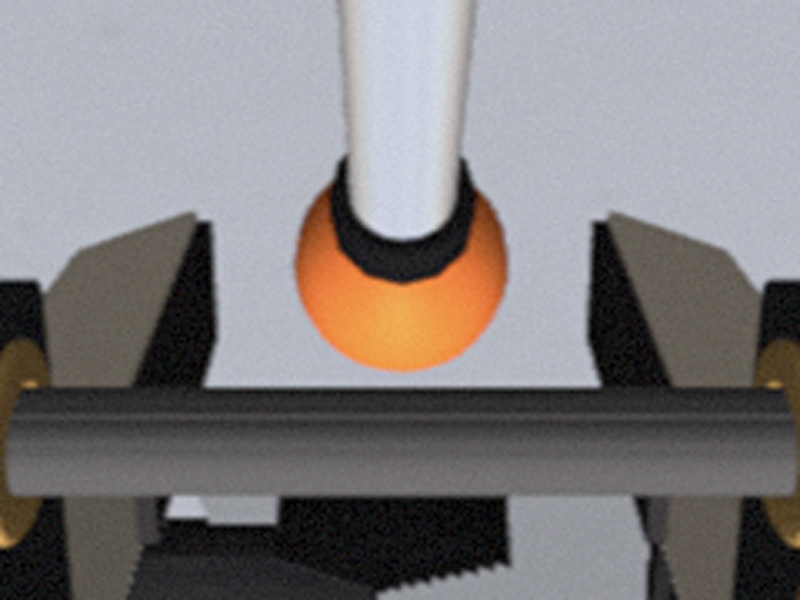

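Reported z is −8 mm with no contact force, which confirms the fingers are about 36 mm shorter than stated. The ball, at crop (402,268), is centred between the pads but about 8 mm beyond the tips. I'll advance 17 mm and close.

Call:
play_rows([
  {"ax":0,"ay":0,"az":0,"x":-0.002,"y":0,"z":0.006,"gripper":0.6},
  {"ax":0,"ay":0,"az":0,"x":0,"y":0,"z":0.006,"gripper":0.6},
  {"ax":0,"ay":0,"az":0,"x":0,"y":0,"z":0.005,"gripper":0.6},
  {"ax":0,"ay":0,"az":0,"x":0,"y":0,"z":0,"gripper":0.6},
])

```text
time: 7.15
eef_pos: [0.5617, 0.1789, -0.0207]
orientation: [0.002, 0.953, -0.001, 0.303]
force: [-0.3, -1.5, 0.1]
finger_gap: 0.0551
grip_force: 0.1
```

Call:
play_rows([
  {"ax":0,"ay":0,"az":0,"x":0,"y":0,"z":0,"gripper":0.2},
  {"ax":0,"ay":0,"az":0,"x":0,"y":0,"z":0,"gripper":0.2},
  {"ax":0,"ay":0,"az":0,"x":0,"y":0,"z":0,"gripper":0.2},
  {"ax":0,"ay":0,"az":0,"x":0,"y":0,"z":0,"gripper":0.2},
  {"ax":0,"ay":0,"az":0,"x":0,"y":0,"z":0,"gripper":0.2},
  {"ax":0,"ay":0,"az":0,"x":0,"y":0,"z":0,"gripper":0.2},
  {"ax":0,"ay":0,"az":0,"x":0,"y":0,"z":0,"gripper":0.2},
  {"ax":0,"ay":0,"az":0,"x":0,"y":0,"z":0,"gripper":0.2},
], force=8)

```text
time: 7.82
eef_pos: [0.561, 0.1791, -0.0199]
orientation: [0.002, 0.953, -0.001, 0.303]
force: [-1.8, -0.0, 1.3]
finger_gap: 0.0311
grip_force: 8.0
```

Call:
play_rows([
  {"ax":0,"ay":0,"az":0,"x":-0.0048,"y":0,"z":-0.0106,"gripper":0.2},
  {"ax":0,"ay":0,"az":0,"x":-0.0048,"y":0,"z":-0.0106,"gripper":0.2},
  {"ax":0,"ay":0,"az":0,"x":-0.0028,"y":0,"z":-0.0112,"gripper":0.2},
  {"ax":0,"ay":0,"az":0,"x":-0.0028,"y":0,"z":-0.0112,"gripper":0.2},
  {"ax":0,"ay":0,"az":0,"x":-0.0008,"y":0,"z":-0.0116,"gripper":0.2},
  {"ax":0,"ay":0,"az":0,"x":-0.0008,"y":0,"z":-0.0116,"gripper":0.2},
  {"ax":0,"ay":0,"az":0,"x":0.0012,"y":0,"z":-0.0116,"gripper":0.2},
  {"ax":0,"ay":0,"az":0,"x":0.0012,"y":0,"z":-0.0116,"gripper":0.2},
  {"ax":0,"ay":0,"az":0,"x":0,"y":0,"z":0,"gripper":0.2},
])

```text
time: 8.57
eef_pos: [0.5197, 0.1796, 0.0626]
orientation: [0.001, 0.953, -0.0, 0.303]
force: [-0.6, -1.1, -1.3]
finger_gap: 0.031
grip_force: 8.0
```

```bash
python3 go.py; python3 - <<'E'
from h import *
a=capture("wrist")["frame"]; s=capture("scene")["frame"][150:330,220:460]
cv2.imwrite("pics/x7.png",np.hstack([cv2.resize(a,(400,300)),cv2.resize(s,(400,300))])[...,::-1])
E
```

```text
8.5667 [0.5197 0.1796 0.0626] [-0.5778 -1.1399 -1.2585] 0.031031504158695565 7.999966889619827
[[-0.8164  0.0024  0.5775]
 [ 0.002   1.     -0.0014]
 [-0.5775 -0.     -0.8164]]
```

View pics/x7.png

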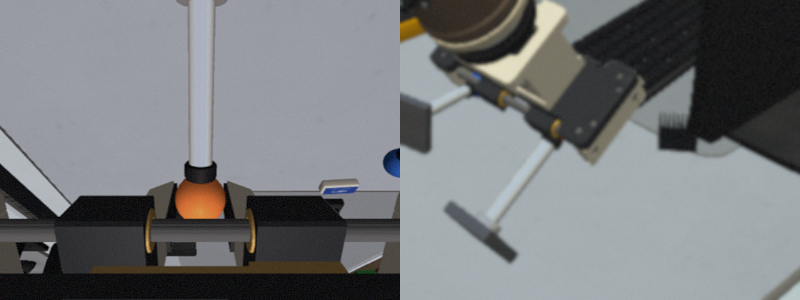

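The post is tipping as planned. The scene half shows it at about 35° with its foot edge still on the table. I'll carry on.

Call:
play_rows([
  {"ax":0,"ay":0,"az":0,"x":0.0032,"y":0,"z":-0.0112,"gripper":0.2},
  {"ax":0,"ay":0,"az":0,"x":0.0032,"y":0,"z":-0.0112,"gripper":0.2},
  {"ax":0,"ay":0,"az":0,"x":0.005,"y":0,"z":-0.0105,"gripper":0.2},
  {"ax":0,"ay":0,"az":0,"x":0.005,"y":0,"z":-0.0105,"gripper":0.2},
  {"ax":0,"ay":0,"az":0,"x":0.0068,"y":0,"z":-0.0094,"gripper":0.2},
  {"ax":0,"ay":0,"az":0,"x":0.0068,"y":0,"z":-0.0094,"gripper":0.2},
  {"ax":0,"ay":0,"az":0,"x":0,"y":0,"z":0,"gripper":0.2},
])

```text
time: 9.25
eef_pos: [0.4595, 0.1795, 0.0951]
orientation: [0.001, 0.953, -0.001, 0.303]
force: [0.4, -0.4, -2.5]
finger_gap: 0.031
grip_force: 8.0
```

```bash
python3 go.py; python3 -c "
from h import *
print(state()['q'])"
```

```text
9.25 [0.4595 0.1795 0.0951] [ 0.3773 -0.3667 -2.5138] 0.031047222437836672 8.000104129314423
[[-0.8165  0.0028  0.5773]
 [ 0.0014  1.     -0.0027]
 [-0.5773 -0.0014 -0.8165]]
[-0.98735943  0.20694792  0.15151124  2.53666829  1.64499578  0.41911254
 -0.83580516]
```

Joint 4 is close to its limit, so for the rest I'll bring the tool back towards vertical while keeping the ball on its arc, with a lighter pinch.

Call:
play_rows([
  {"ax":0,"ay":4,"az":0,"x":0.0106,"y":0,"z":-0.0067,"gripper":0.2},
  {"ax":0,"ay":4,"az":0,"x":0.0113,"y":0,"z":-0.0058,"gripper":0.2},
  {"ax":0,"ay":4,"az":0,"x":0.012,"y":0,"z":-0.0047,"gripper":0.2},
  {"ax":0,"ay":4,"az":0,"x":0.0123,"y":0,"z":-0.0039,"gripper":0.2},
  {"ax":0,"ay":0,"az":0,"x":0,"y":0,"z":0,"gripper":0.2},
], force=5)

```text
time: 9.67
eef_pos: [0.4324, 0.1737, 0.091]
orientation: [0.004, 0.975, -0.009, 0.223]
force: [0.5, 0.5, 1.8]
finger_gap: 0.0313
grip_force: 5.0
```

```bash
python3 go.py; python3 - <<'E'
from h import *
s=state(); M=R.from_quat(s["orientation"]).as_matrix(); print(s["q"],"ball",np.array(s["eef_pos"])-.045*M[:,2])
a=capture("wrist")["frame"]; s=capture("scene")["frame"][150:330,220:460]
cv2.imwrite("pics/x8.png",np.hstack([cv2.resize(a,(400,300)),cv2.resize(s,(400,300))])[...,::-1])
E
```

```text
9.6667 [0.4324 0.1737 0.091 ] [0.5469 0.4908 1.7927] 0.031302031640007486 4.9994440376758575
[[-0.9009  0.0128  0.4338]
 [ 0.0047  0.9998 -0.0198]
 [-0.434  -0.0158 -0.9008]]
[-0.93698714  0.16081876  0.17224292  2.45115899  0.95912987  0.36271518
 -0.08929423] ball [0.41285603 0.17460197 0.13154274]
```

View pics/x8.png

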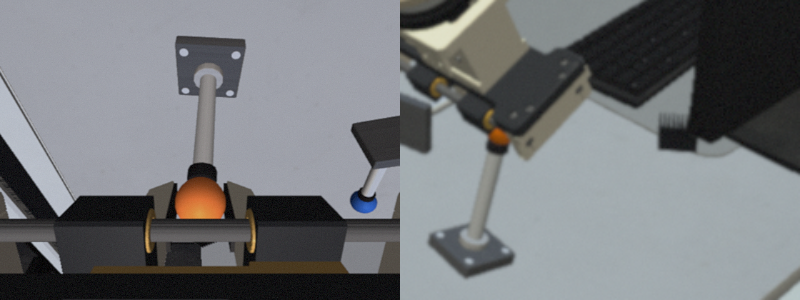

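Call:
play_rows([
  {"ax":-0.2,"ay":2,"az":0,"x":0.0084,"y":0.001,"z":-0.0032,"gripper":0.2},
  {"ax":-0.2,"ay":2,"az":0,"x":0.0085,"y":0.001,"z":-0.003,"gripper":0.2},
  {"ax":-0.2,"ay":2,"az":0,"x":0.0086,"y":0.001,"z":-0.0027,"gripper":0.2},
  {"ax":-0.2,"ay":2,"az":0,"x":0.0087,"y":0.001,"z":-0.0022,"gripper":0.2},
  {"ax":0,"ay":0,"az":0,"x":0,"y":0,"z":0,"gripper":0.2},
], force=5)

```text
time: 10.18
eef_pos: [0.3947, 0.1755, 0.0864]
orientation: [0.004, 0.988, -0.004, 0.154]
force: [0.7, 0.5, -4.7]
finger_gap: 0.0314
grip_force: 5.0
```

```bash
cat > b.py <<'E'
from h import *
np.set_printoptions(precision=4,suppress=True)
s=state(); M=R.from_quat(s["orientation"]).as_matrix(); print(np.array(s["q"]),"ball",np.array(s["eef_pos"])-.045*M[:,2],s["force"],s["finger_gap"]);print(M)
c=capture("scene")
for nm in("ball_orange","post_orange"):
    m=silhouettes(nm,"scene")[0]["mask"]; v,u=np.nonzero(m)
    print(nm,len(u),u.min(),u.max(),v.min(),v.max())
# rod axis: bright/orange in mask
g=c["frame"].astype(int); rod=m&(g.min(2)>105); v,u=np.nonzero(rod); print("rod px",len(u))
l=cv2.fitLine(np.c_[u,v].astype(np.float32),cv2.DIST_HUBER,0,.01,.01).ravel(); print("rod line deg",np.degrees(np.arctan2(l[1],l[0])),l[2:])
f=lambda p:cv2.projectPoints(np.array([p],float),np.array(c["rvec"],float),np.array(c["tvec"],float),np.array([[c["fx"],0,c["cx"]],[0,c["fy"],c["cy"]],[0,0,1]]),None)[0].ravel()
a,b=f([.376,.179,.02]),f([.376,.179,.11]); print("vertical deg",np.degrees(np.arctan2(*(b-a)[::-1])),a,b)
a,b=f([.376,.179,.02]),f([.376+.09*np.sin(.1745),.179,.02+.09*np.cos(.1745)]); print("10deg fwd lean",np.degrees(np.arctan2(*(b-a)[::-1])))
E
python3 b.py
```

```text
[-0.8008  0.1414  0.0602  2.4017  0.5169  0.4247  0.3658] ball [0.381  0.1759 0.1293] [ 0.6904  0.4679 -4.7205] 0.031382539604108355
[[-0.9528  0.0092  0.3035]
 [ 0.0067  0.9999 -0.0093]
 [-0.3035 -0.0068 -0.9528]]
ball_orange 1735 238 288 233 322
post_orange 1723 237 288 231 322
rod px 625
rod line deg -89.08742 [262.0872 280.5715]
vertical deg -91.78791714761324 [262.8661 297.6926] [261.3023 247.594 ]
10deg fwd lean -82.53708750196691
```

Call:
play_rows([
  {"ax":0,"ay":0,"az":0,"x":0.003,"y":0,"z":0,"gripper":0.2},
  {"ax":0,"ay":0,"az":0,"x":0,"y":0,"z":0.001,"gripper":0.2},
  {"ax":0,"ay":0,"az":0,"x":0,"y":0,"z":0,"gripper":0.2},
  {"ax":0,"ay":0,"az":0,"x":0,"y":0,"z":0,"gripper":0.2},
], force=3)

```text
time: 10.67
eef_pos: [0.3932, 0.1779, 0.0858]
orientation: [0.003, 0.988, -0.002, 0.155]
force: [1.0, 0.9, 2.9]
finger_gap: 0.0317
grip_force: 3.0
```

```bash
python3 b.py
```

```text
[-0.8108  0.1406  0.0629  2.4071  0.5272  0.4177  0.3499] ball [0.3794 0.1781 0.1286] [1.0191 0.879  2.8752] 0.031660509295293654
[[-0.9518  0.0064  0.3067]
 [ 0.0051  1.     -0.0052]
 [-0.3067 -0.0034 -0.9518]]Traceback (most recent call last):
  File "b.py", line 6, in <module>
    m=silhouettes(nm,"scene")[0]["mask"]; v,u=np.nonzero(m)
      ~~~~~~~~~~~~~~~~~~~~~~~^^^
IndexError: list index out of range
```

Force has turned slightly upward, so the foot is on the table. Now I'll open and wait.

Call:
play_rows([
  {"ax":0,"ay":0,"az":0,"x":0,"y":0,"z":0,"gripper":1},
  {"ax":0,"ay":0,"az":0,"x":0,"y":0,"z":0,"gripper":1},
  {"ax":0,"ay":0,"az":0,"x":0,"y":0,"z":0,"gripper":1},
  {"ax":0,"ay":0,"az":0,"x":0,"y":0,"z":0,"gripper":1},
  {"ax":0,"ay":0,"az":0,"x":0,"y":0,"z":0,"gripper":1},
  {"ax":0,"ay":0,"az":0,"x":0,"y":0,"z":0,"gripper":1},
  {"ax":0,"ay":0,"az":0,"x":0,"y":0,"z":0,"gripper":1},
  {"ax":0,"ay":0,"az":0,"x":0,"y":0,"z":0,"gripper":1},
  {"ax":0,"ay":0,"az":0,"x":0,"y":0,"z":0,"gripper":1},
  {"ax":0,"ay":0,"az":0,"x":0,"y":0,"z":0,"gripper":1},
])

```text
time: 11.6
eef_pos: [0.3926, 0.177, 0.0854]
orientation: [0.003, 0.988, -0.003, 0.155]
force: [-0.0, 0.2, 0.0]
finger_gap: 0.0905
grip_force: 0.0
```

```bash
python3 b.py
```

```text
[-0.8099  0.1408  0.0626  2.4079  0.526   0.4183  0.351 ] ball [0.3788 0.1773 0.1282] [-0.0452  0.1993  0.0118] 0.0904686651964088
[[-0.9522  0.0073  0.3053]
 [ 0.0056  1.     -0.0063]
 [-0.3054 -0.0043 -0.9522]]
ball_orange 1704 237 288 230 322
post_orange 1686 238 288 234 322
rod px 683
rod line deg 89.50684 [261.0787 280.3706]
vertical deg -91.78791714761324 [262.8661 297.6926] [261.3023 247.594 ]
10deg fwd lean -82.53708750196691
```

Call:
play_rows([
  {"ax":0,"ay":0,"az":0,"x":0,"y":0,"z":-0.01,"gripper":1},
  {"ax":0,"ay":0,"az":0,"x":0,"y":0,"z":-0.015,"gripper":1},
  {"ax":0,"ay":0,"az":0,"x":-0.005,"y":0,"z":-0.02,"gripper":1},
  {"ax":0,"ay":0,"az":0,"x":-0.007,"y":0,"z":-0.02,"gripper":1},
  {"ax":0,"ay":0,"az":0,"x":-0.007,"y":0,"z":-0.02,"gripper":1},
  {"ax":0,"ay":0,"az":0,"x":-0.007,"y":0,"z":-0.02,"gripper":1},
  {"ax":0,"ay":0,"az":0,"x":0,"y":0,"z":0,"gripper":1},
  {"ax":0,"ay":0,"az":0,"x":0,"y":0,"z":0,"gripper":1},
  {"ax":0,"ay":0,"az":0,"x":0,"y":0,"z":0,"gripper":1},
])

```text
time: 12.5
eef_pos: [0.385, 0.1773, 0.1928]
orientation: [0.003, 0.988, -0.003, 0.154]
force: [-0.5, -0.1, -0.4]
finger_gap: 0.0918
grip_force: 0.0
```

```bash
python3 b.py; python3 - <<'E'
from h import *
for n in("scene","top"):
    c=capture(n)
    for nm,lo,hi,z in(("o",(8,150,120),(20,255,255),.13),("b",(100,150,80),(120,255,255),.016)):
        for a,p in ball(c,lo,hi): print(n,nm,a,p,ray(c,*p,z))
E
```

```text
[-0.8006 -0.0609  0.0282  2.2602  0.328   0.7486  0.5723] ball [0.3713 0.1776 0.2357] [-0.5272 -0.0802 -0.3719] 0.09177468557604948
[[-0.9523  0.0073  0.3051]
 [ 0.0056  1.     -0.0066]
 [-0.3051 -0.0046 -0.9523]]
ball_orange 2108 237 288 222 323
post_orange 2014 237 288 222 322
rod px 587
rod line deg 88.72481 [261.2492 280.0035]
vertical deg -91.78791714761324 [262.8661 297.6926] [261.3023 247.594 ]
10deg fwd lean -82.53708750196691
scene o 355 [260.58873239 232.68450704] [0.38014003 0.18463484 0.13      ]
scene o 119 [195.70588235 174.8907563 ] [0.41173808 0.38933367 0.13      ]
scene b 249 [116.1124498  207.90763052] [0.33837317 0.57003138 0.016     ]
scene b 119 [267.18487395 198.87394958] [0.57455815 0.4003659  0.016     ]
top o 186 [150.33333333 174.01612903] [0.56134359 0.53863737 0.13      ]
top o 131 [340.16030534 267.88549618] [0.38263777 0.18090577 0.13      ]
top b 535 [164.54953271 295.56261682] [0.32398187 0.537699   0.016     ]
top b 135 [233.37777778 181.08888889] [0.56858546 0.39477909 0.016     ]
```

The post is upright: the rod's image angle is within about 1° of vertical, and both cameras put the ball at 0.38, 0.18 at 130 mm height. The blue ball hasn't moved and the gripper is clear, so I'm handing in.

```bash
python3 -c "
from rig import finish_job; print(finish_job())"
```

```text
the job is handed in; nothing more can be done
None
```

The orange post stands upright on its foot about where it lay, released and clear of the gripper; the blue post has not moved. The job was handed in at about 13 s, with no verdict returned.

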